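Set up a film applicator on the plate-coating bed

ROBOT

A 6-joint arm with a two-finger parallel gripper is mounted at the origin on the work surface; the furniture and walls round the work are solid. World frame = base frame: x ahead of the robot, y to its left, z up, the work surface at z = 0. Lengths are in m, angles in rad, forces in N, time in s.
With the tool pointing down it reaches from about 0.3 to 0.95 m from the base axis. Payload 3.1 kg.
Tool frame: the origin (TCP) lies between the finger pads; the fingertips stand 19 mm ahead of it and the grasp point (between the pads) is the TCP; x points along the fingers, y is the direction in which the jaws open and shut, and the axes are right-handed (so a half turn about x gives the same grasp; the last joint's range is limited). The gripper opens to 85 mm and grips with 20 to 120 N. Pads are 22 mm wide; open, the fingers measure 114 mm over their backs; the gripper's body (76 mm by 85 mm) begins 54 mm behind the grasp point. The pads swing forward as they close: fully open they stand 13 mm farther back than shut.
Start: joints at [-1.304, 0.308, 1.634, -0, 1.2, -0.07], TCP at [0.207, -0.59, 0.219] pointing down, gripper open.
Joint ranges: [-3.06, 3.06], [-0.79, 1.96], [0.05, 2.63], [-1.19, 4.34], [0.05, 2.64], [-2.94, 2.94]. Speed limits (rad/s): [2.79, 2.79, 3.14, 3.14, 3.14, 3.14].

INTERFACE

Orientations are given as a unit quaternion [w, x, y, z].
In Python, from bench import * gives the robot as it stands.
- The arm moves only by the tool drive_tool, never from a script. Its argument "moves" is a list of rows, each a list of 2 entries, a list of its own where there are three numbers: the shift along the tool's x, y, z in m, then the turn, a rotation vector about the tool's x, y, z in rad. In form: [[[x, y, z], [ax, ay, az]], ...]. A call has 1 to 12 rows; each row is the pose to reach, as a shift and turn from the pose commanded when the call began, along the tool's axes at that moment; what a row does not reach only later rows make up. A row lasts 1/10 s, in which the tool goes at most 50 mm and 8.59 degrees, less where a joint would pass 70% of its speed; a pose out of reach is approached as far as the arm can. A call with a gripper value outside its range is refused whole. "grip" is the opening, from 0 (shut) to 1 (fully open), set as the call begins (left out, the last holds). The fingers move at their own pace and stop on an object; "force" is the grip in N (left out, the last holds). Time passes only in rows, so rows that repeat a pose let the fingers close. It gives the time, the measured TCP pose, the force and the opening at its end, in the units of the state.
- sense(): the state, without advancing time (a new reading comes with each control period).
- camera(name): name is "side" or "top"; returns the picture (384x512x3 uint8, red, green, blue); there is no depth.
- get_calibration(name): a dict with "camera_matrix" (3x3 intrinsics, pixels), "R" (3x3) and "t" (3): a world point X has camera coordinates R X + t. Camera axes: x right, y down, z forward; pixel columns grow to the right and rows downward; lengths in m; the calibration is good to about 2 mm. A picture is of the moment at which its call begins. get_calibration takes no time and is no camera call.
- job_done(): hands the job in, once; it reports no verdict.
The state is a dict: "t": time; "joint_pos": joint angles; "joint_vel": joint speeds; "effort": joint torques, N m; "tool_pos": TCP position; "tcp_rot": TCP orientation; "contact_force": force on the tool from outside, world axes, zero at the start; "ft_torque": the same for the moment, N m; "opening": finger opening in m.
Only numpy, scipy, OpenCV 4.12 (cv2) and the standard library are available. Lean on these libraries where they do the work, as an engineer would, in place of code of your own. Each camera call takes 0.05 s, during which the arm holds its last target. There are 200 camera calls.

TASK

Get the plate coater ready: lift the film applicator by its metal body, not by its knob, and set it down gently on the coating bed at the end with the two dark stop blocks: flat between the guide rails, blue wall towards the blocks and pushed up against them. Let go, take it by the knob on its top and turn this until its white line stands on the red mark of the dial. Leave the other things on the bench where they are.

Things in the scene. Friction and masses are not known exactly. Their poses are not given: they have to be found in the camera images.
- applicator: Film applicator, a loose aluminium trough, 0.6 kg, 84 (x) x 120 (y) x 64 mm high. Origin: centre of its underside; x is its coating direction (forward), z up. End cheeks 84 x 12 x 32 mm high at y = +-54 mm. Between them a blue rear wall (outer face x = -28 mm) and a bare front wall (x = +28 mm). Bridge plate on top, 60 mm of y, top at 38 mm, with a white dial 52 mm across, top at 40 mm.
- body_grip (a point): Middle of the applicator's body, 22 mm above its underside, between blue and bare wall; axes as the applicator's. Grip across the walls here: 56 mm along x, walls from 10 to 32 mm above the underside, fingers astride the dial and knob (top at 64 mm).
- applicator_front (a point): Point on the applicator's underside at the front edge of its cheeks, x = +42 mm, y = 0.
- gap_knob (a joint): Black fluted knob of the applicator, 32 mm across, upright on its middle, from 43 to 64 mm above its underside (skirt 38 mm across below). Rad, 0 to 5.24, growing clockwise seen from above. At 0 its white line points along the applicator's +y; at 3.142 along -y, on the middle of the dial's only red mark. Starts at 0.4 to 1.5; stays where left (friction 0.03 N m); its screw moves the blade.
- knob_grip (a point): Point on the knob's axis, 54 mm above the applicator's underside: middle of its gripping height. It turns with the knob: its y axis points along the white line.
- coating_bed: Fixed aluminium slab 220 (x) x 150 (y) mm, top face 16 mm above the bench; origin: centre of its underside; x points from the stop blocks to the far end, where a 102 mm glass plate lies flush. Steel guide rails along x, 11 mm high, chamfered, inner faces at y = +-62.5 mm. Two dark stop blocks, 14 mm high, 16 mm wide, at y = +-53 mm, faces at x = -94 mm; free between them.
- bed_seat (a point): Point on the bed's top face where the applicator's origin belongs when its cheeks touch both stop blocks (2.5 mm play to each rail); axes as the bed's, and the applicator's x goes along the bed's x.
- bottle_amber: Bystander: amber glass bottle with blue screw cap, 56 mm across, 105 high, standing; origin at the centre of its underside
- bottle_clear: Bystander: clear bottle with blue screw cap, 56 mm across, 108 high, standing; origin at the centre of its underside
- sample_tub: Bystander: translucent lidded tub, 75 x 116 x 52 mm; origin at the centre of its underside
- vial_rack: Bystander: empty blue vial rack, 84 x 161 x 36 mm; origin at the centre of its underside
- marker: Bystander: blue and black marker pen, 16 x 135 x 14 mm, lying; origin at the centre of its underside
There are look-alikes about, which are no part of the job. What is shaped like the applicator but pink is not meant.

How it is judged:
At the end, for the whole second after the job is handed in: The applicator stands flat on the bed between the rails (within 3 mm in height, 2 degrees of tilt, 4 degrees in the plane), blue blade wall towards the stop blocks and its cheeks within 5 mm of them; the knob's white line is on the red mark within 0.11 rad (6 degrees); all at rest (x of applicator in the frame of bed_seat between -0.004 and 0.005 m and y of applicator in the frame of bed_seat between -0.005 and 0.005 m and z of applicator in the frame of bed_seat between -0.003 and 0.003 m and angle between the x axis of applicator and the x axis of coating_bed, either way round below 0.07 rad and x of applicator_front in the frame of bed_seat above 0.03 m and angle between applicator's own z axis and vertical below 0.035 rad and value of joint gap_knob between 3.0316 and 3.2516 rad and linear speed of applicator below 0.01 m/s and velocity of joint gap_knob between -0.05 and 0.05 rad/s); the robot touches nothing.
It fails at once if the applicator is carried by its knob (contact force between the fingers and gap_knob above 1 N and height (world z) of applicator above 0.03 m).
It fails at once if the applicator is dropped or slammed on the bed (faster than 0.3 m/s in the last 8 mm above it) (linear speed of applicator above 0.3 m/s and z of applicator in the frame of bed_seat between -0.004 and 0.008 m and horizontal distance between applicator and bed_seat below 0.1 m).
It fails at once if a bystander is moved by more than 20 mm (distance of any of bottle_amber, bottle_clear, sample_tub, vial_rack, marker from where it was at the start of the episode above 0.02 m).
It also fails if it takes over 64 s, if anything falls off the work surface, if the arm or the gripper's body presses on something with over 40 N, if the wrist force passes 120 N, or if a joint passes its speed limit or range.

## Working session

There is one attempt and no reset: what is moved stays moved. The work goes in short steps, Python scripts to look and compute and a tool call to move; the robot and the scene stay as the last step left them, time stands still between calls to the robot, and variables do not carry over. Pictures are saved under pics/ and viewed, about 8 in all and at most 12, crops included, and the job is handed in when it is done.

Besides the shell and the picture viewer there is one more tool, called after ">>>" as a command line: name --argument value ..., lists and objects as JSON in quotes. drive_tool: Moves the arm, as the interface text tells. Its arguments: {"type":"object","properties":{"moves":{"type":"array"},"grip":{"type":"number"},"force":{"type":"number"}},"required":["moves"]}

```bash
ls; mkdir -p pics; python3 - <<'E'
from bench import *
import cv2,numpy as np
s=sense();print(s)
for n in("top","side"):
    im=camera(n);cv2.imwrite(f"pics/{n}0.png",im[:,:,::-1])
    c=get_calibration(n);print(n,c)
a=[cv2.imread(f"pics/{n}0.png") for n in("top","side")]
cv2.imwrite("pics/t0.png",cv2.resize(a[0],(800,600),interpolation=cv2.INTER_CUBIC));cv2.imwrite("pics/s0.png",cv2.resize(a[1],(800,600),interpolation=cv2.INTER_CUBIC))
E
```

```text
pics
{'t': 0.0, 'joint_pos': array([-1.30371664e+00,  3.08989944e-01,  1.63517976e+00,  7.43063095e-06,
        1.19964991e+00, -6.97003854e-02]), 'joint_vel': array([ 0.001147  ,  0.00018492,  0.0012726 ,  0.00098392, -0.0001484 ,
        0.00115141]), 'effort': array([-1.32808159e-04, -4.15253663e+01, -2.76666301e+01, -2.55537243e-04,
        1.02678672e-02, -1.20619248e-05]), 'tool_pos': array([ 0.20628851, -0.58909857,  0.21795968]), 'tcp_rot': array([-0.11772305, -0.69702995, -0.11929057,  0.69718024]), 'contact_force': array([-0.16759162, -0.546206  ,  0.00482436]), 'ft_torque': array([ 0.00223916, -0.00820214,  0.05784789]), 'opening': 0.08523438460139689}
top {'camera_matrix': array([[374.79579029,   0.        , 258.31920509],
       [  0.        , 374.79579029, 190.47032722],
       [  0.        ,   0.        ,   1.        ]]), 'R': array([[ 0.01717837, -0.99980757,  0.00947214],
       [-0.99094723, -0.01828618, -0.13300078],
       [ 0.1331484 , -0.00710165, -0.99107067]]), 't': array([0.40320393, 0.44424947, 0.96838063])}
side {'camera_matrix': array([[356.09346532,   0.        , 253.45173258],
       [  0.        , 356.09346532, 187.53047586],
       [  0.        ,   0.        ,   1.        ]]), 'R': array([[ 0.99935108,  0.03527827,  0.00727102],
       [ 0.02561625, -0.55416733, -0.83201105],
       [-0.02532255,  0.83165739, -0.55471141]]), 't': array([-0.43055618,  0.27035706,  0.77332222])}
```

View pics/t0.png

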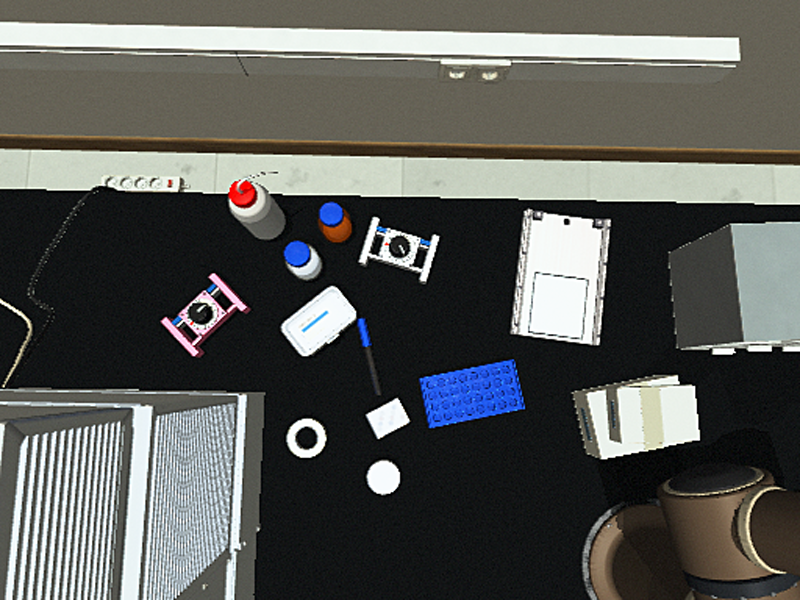

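View pics/s0.png

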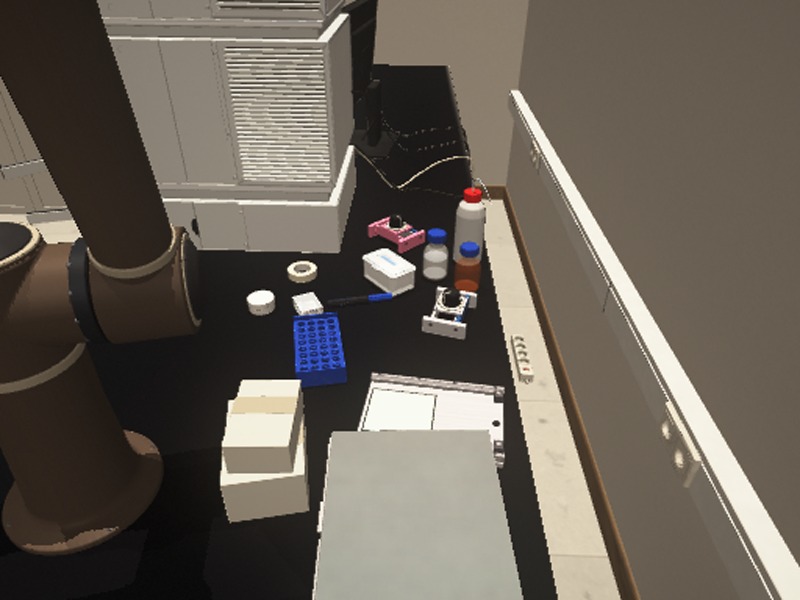

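The top view (800x600 scale) shows two trough shapes: the bare metal one at (399,248) and the pink one at (205,313). I choose the metal one by the description. The bed is at (562,278), with its stop blocks at the far end at (537,214) and (602,222). Next is one close crop to check this.

```bash
python3 - <<'E'
import cv2,numpy as np
a=cv2.imread("pics/top0.png")
A=cv2.resize(a[130:190,220:290],None,fx=8,fy=8,interpolation=cv2.INTER_CUBIC)[:, :560]
B=cv2.resize(a[125:225,320:400],None,fx=4.8,fy=4.8,interpolation=cv2.INTER_CUBIC)
o=np.zeros((480,800,3),np.uint8);o[:,:460]=cv2.resize(A,(560,480))[:,50:510];o[:,460:800]=B[:480,20:360]
cv2.imwrite("pics/c1.png",o)
E
```

```text
(no output)
```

View pics/c1.png

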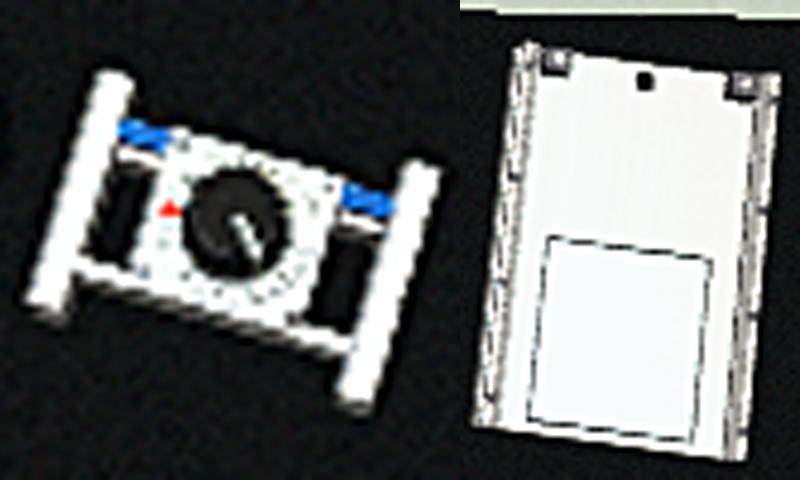

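The close crop confirms the bare metal applicator. Its blue wall faces the stop-block side (up in the image), the red mark is on the left (-y), and the white line is about 0.7–0.8 rad along, pointing down-right. The pink one is excluded. The bed's stops are at its top end. Next I measure both.

```bash
cat > h.py <<'E'
import cv2,numpy as np
from bench import *
from scipy.spatial.transform import Rotation as Ro
def ray(n,uv,z):
    c=get_calibration(n);K,R,t=c["camera_matrix"],c["R"],c["t"];C=-R.T@t
    uv=np.atleast_2d(uv).astype(float)
    d=np.c_[uv,np.ones(len(uv))]@np.linalg.inv(K).T@R
    return (C+d*((z-C[2])/d[:,2])[:,None])[:,:2]
def proj(n,X):
    c=get_calibration(n);p=(c["R"]@np.atleast_2d(X).T+c["t"][:,None]).T@c["camera_matrix"].T
    return p[:,:2]/p[:,2:]
def rect(n,mask,z):
    return cv2.minAreaRect(ray(n,np.argwhere(mask)[:,::-1],z).astype(np.float32))
def blob(m,seed):
    k,l,st,ce=cv2.connectedComponentsWithStats(m.astype(np.uint8))
    k=1+np.argmin([np.hypot(*(ce[i]-seed))+(1e3 if st[i,4]<100 else 0) for i in range(1,k)])
    return l==k
def Rt():
    q=sense()["tcp_rot"];return Ro.from_quat(q[[1,2,3,0]]).as_matrix()
E
python3 - <<'E'
from h import *
a=cv2.imread("pics/top0.png").astype(int);c=get_calibration("top");print("C",-c["R"].T@c["t"])
print(Rt().round(3))
g=a.max(2)
for th in(90,130,170):
    m=blob(g>th,(255,159));r=rect("top",m,.032);print(th,m.sum(),r)
    b=blob(a.min(2)>th,(360,180));print(" bed",b.sum(),rect("top",b,.020))
# dial red mark & knob
for y in range(128,150): print(y,' '.join('%3d'%v for v in g[y,330:392]))
E
```

```text
C [0.30436306 0.41812707 1.01499996]
[[-0.001  0.33  -0.944]
 [ 0.002 -0.944 -0.33 ]
 [-1.    -0.002 -0.   ]]
90 725 ((0.5197495222091675, 0.4217779338359833), (0.12085705995559692, 0.08629433810710907), 74.15340423583984)
 bed 4375 ((0.48231369256973267, 0.14053288102149963), (0.15243130922317505, 0.2228277623653412), 83.27701568603516)
130 681 ((0.5214685797691345, 0.4214359521865845), (0.12058704346418381, 0.08293181657791138), 74.22589111328125)
 bed 4147 ((0.48219797015190125, 0.14049473404884338), (0.1519382745027542, 0.22207528352737427), 83.2747802734375)
170 603 ((0.5213454365730286, 0.42078858613967896), (0.11884967982769012, 0.08268176019191742), 74.15248107910156)
 bed 3663 ((0.4808048605918884, 0.14482802152633667), (0.14008349180221558, 0.21823638677597046), 83.26132202148438)
128   9   6   0   0   0   0   0   0   0   0   0   0   0   0   0   0   0   0   0   0   0   0   0   0   0   0   0   0   0   0   0  26  15   0   0   0   0   0   0   0   0   0   0   0   0   0   0   0   0   0   0  70 247 245 240 242 238 242 242 242 239 239
129  27  23  20  20  15  10  15  11  17  15  1
[... 4545 characters left out ...]
 248 249 249 250 251 250 248 250 250 250 250 248 249 249 248 248 250 247 248 249 249 248 248 249 248 249 248 249 248 247 247 247 248 247 248 248 252 255 255 255 255 255 160 199 160 160 255  44  10
148  18  18  12  44 147 211 255 239 173 233 255 252 251 248 248 250 250 251 251 249 249 250 250 250 249 249 249 248 249 250 247 248 249 249 248 249 248 248 248 248 248 249 247 247 247 248 247 247 247 248 249 249 252 255 255  74 174 167 199 247  41  10
149  22  18  13  67 163 144 254 189 146 203 255 252 250 247 249 250 250 251 251 249 250 250 251 250 248 249 248 248 249 251 248 248 249 248 248 249 248 248 248 248 248 249 248 247 248 249 248 248 247 248 247 248 249 255 255  77 174 163 186 241   0  13
```

```bash
python3 - <<'E'
from h import *
a=cv2.imread("pics/top0.png").astype(int);g=a.max(2)
L=ray("top",(343,140.5),.016)[0];Rr=ray("top",(382,145.8),.016)[0];H=ray("top",(361.9,141.8),.016)[0]
print("faces",L,Rr,"hole",H)
# glass outline: dark components inside bed
b=blob(a.min(2)>130,(360,180)).astype(np.uint8)
for r in (175,180,190,195,200,205):print(r,list(zip(range(318,392),g[r,318:392]))[0][0],' '.join('%d'%v for v in g[r,318:392]))
# knob: dark near center
m=(g<75);m[:145]=m[:145]
k=blob(m[148:170,240:272],(16,10));k2=np.argwhere(k)[:,::-1]+[240,148]
print("knob",len(k2),cv2.minEnclosingCircle(k2.astype(np.float32)),ray("top",k2,.06).mean(0))
red=(a[:,:,2]-a[:,:,1]>90);red[:,:225]=0;red[:,290:]=0;red[:140]=0;red[175:]=0
print("red",ray("top",np.argwhere(red)[:,::-1].mean(0),.04))
for y in range(146,170): print(y,' '.join('%3d'%v for v in a.min(2)[y,238:274]))
E
```

```text
faces [0.58121735 0.18096836] [0.56839853 0.0740047 ] hole [0.57857747 0.12903721]
175 318 23 20 25 22 18 23 15 26 25 18 22 11 47 129 153 255 241 154 197 255 252 251 252 255 115 255 237 235 223 102 68 66 60 74 165 230 223 241 255 255 255 255 255 255 255 255 254 255 253 254 253 251 250 248 249 248 249 248 248 249 248 247 249 251 220 148 169 189 255 166 0 9 20 19
180 318 21 22 23 23 18 22 21 20 20 16 21 12 147 255 135 246 194 179 255 253 251 253 254 164 243 255 252 252 251 251 251 251 251 251 251 251 251 251 251 251 251 251 251 251 251 251 251 251 251 252 253 254 255 255 255 255 255 221 128 255 251 248 254 255 62 176 156 150 245 40 11 18 22 24
190 318 18 22 21 24 21 24 26 21 18 13 10 108 252 220 239 133 181 255 253 251 253 255 168 244 255 252 251 251 251 251 251 252 251 252 251 251 251 251 251 251 251 251 251 251 251 251 251 251 251 251 251 251 251 251 252 254 213 179 255 251 250 252 255 153 198 152 76 94 38 14 14 23 18 18
195 318 17 17 30 19 26 19 25 18 22 12 77 200 116 255 215 150 218 255 252 252 255 208 140 255 255 252 252 251 251 252 251 252 252 252 251 251 251 251 251 251 251 251 
[... 3639 characters left out ...]
 253 253 242 255 241 255 222 156 158 152 185 255 255 255 254 164 255 255 160   0   6  19  20   6   0 125 255
166  24  57  59  76  46  56 108 230 255 255 255 255 228 223 255 139 255 255 255 191 255 252 149 205 255 255 255   0   0  15  15  16   6  20 167 255
167  13   7   5  14  42  71  88  72  70 110 133 255 255 227 253 238 255 231 255 209 115 213 255 254 255 255 255   0   1  20  16  19   0  62 229 255
168  11  16  13  12   7   6  12  25  71  92  76  56  52 113 248 255 235 225 249 255 255 255 253 254 247 255 129   0   2  15  15  14   0 126 255 254
169  15  19  15  12  17  14  11  13   0   0  23  70  68  80  51  61  99 227 255 255 255 255 255 228  78 113   0   0   7  15  10   7   0 128 255 253
```

```bash
python3 - <<'E'
from h import *
for b,t in (((429,160),(475,142)),((432,222),(480,221))):
    B=ray("top",b,0)[0]
    hs=np.linspace(0,.5,101);P=np.array([ray("top",t,h)[0] for h in hs]);i=np.argmin(np.hypot(*(P-B).T));print(B,hs[i],P[i])
print("books",ray("top",[(370,250),(440,240),(380,295),(446,275)],.08))
print("hole/glassmid",ray("top",[(361.9,141.8),(356.5,200),(358.0,190)],.016))
print("bottles",ray("top",[(213,137),(190,158)],.105))
E
```

```text
[ 0.53476234 -0.06124249] 0.215 [ 0.5284318  -0.06329322]
[ 0.36309985 -0.06192667] 0.215 [ 0.35462051 -0.06361298]
books [[ 0.28664516  0.13288936]
 [ 0.31416027 -0.04205663]
 [ 0.17881272  0.11092822]
 [ 0.22916094 -0.05279743]]
hole/glassmid [[0.57857747 0.12903721]
 [0.41761215 0.14674334]
 [0.44481621 0.14220732]]
bottles [[0.55910447 0.52696425]
 [0.50455103 0.5820215 ]]
```

>>> drive_tool --moves '[[[-0.05,0,0],[0,0,0]],[[-0.1,0,0],[0,0,0]],[[-0.15,0,0],[0,0,0]],[[-0.18,0,0],[0,0,0]],[[-0.18,-0.04,-0.03],[0,0,0]],[[-0.18,-0.08,-0.06],[0,0,0]],[[-0.18,-0.12,-0.09],[0,0,0]],[[-0.18,-0.16,-0.12],[0,0,0]],[[-0.18,-0.2,-0.15],[0,0,0]],[[-0.18,-0.24,-0.178],[0,0,0]],[[-0.18,-0.28,-0.207],[0,0,0]],[[-0.18,-0.32,-0.237],[0,0,0]]]' --grip 1

```text
t: 1.3
tool_pos: [0.3242, -0.2076, 0.3988]
tcp_rot: [0.118, 0.697, 0.118, -0.697]
contact_force: [1.8, 0.5, 0.5]
opening: 0.0853
```

>>> drive_tool --moves '[[[0,-0.039,-0.029],[0,0,0]],[[0,-0.078,-0.058],[0,0,0]],[[0,-0.117,-0.087],[-0.1,0,0]],[[0,-0.156,-0.116],[-0.2,0,0]],[[0,-0.195,-0.145],[-0.3,0,0]],[[0,-0.234,-0.174],[-0.4,0,0]],[[0,-0.273,-0.203],[-0.5,0,0]],[[0,-0.312,-0.232],[-0.6,0,0]],[[0,-0.351,-0.261],[-0.7,0,0]],[[0,-0.39,-0.29],[-0.8,0,0]],[[0,-0.429,-0.319],[-0.9,0,0]],[[0,-0.468,-0.347],[-0.958,0,0]]]'

```text
t: 2.5
tool_pos: [0.4973, 0.3488, 0.3984]
tcp_rot: [-0.428, -0.563, -0.427, 0.564]
contact_force: [1.3, -1.1, 1.0]
opening: 0.0854
```

```bash
cat >> h.py <<'E'
def plan(P,yaw):
    """shift in tool axes to world P, and turn about tool x to bring tool y to the given world yaw (mod 180 deg)"""
    R=Rt();s=sense();y=np.arctan2(R[1,1],R[0,1])
    d=(yaw-y+np.pi/2)%np.pi-np.pi/2
    print("t",round(s["t"],2),"pos",s["tool_pos"].round(4),"yaw",np.degrees(y).round(2),"tilt",R[2].round(3),"j",s["joint_pos"].round(2),"F",s["contact_force"].round(1),"op",round(s["opening"],4))
    print("shift",(R.T@(np.array(P)-s["tool_pos"])).round(4),"turn_x",round(-d,4))
E
python3 - <<'E'
from h import *
plan((.5205,.4213,.15),np.radians(-15.85))
E
```

```text
t 2.5 pos [0.4973 0.3488 0.3984] yaw -15.61 tilt [-1.    -0.001  0.001] j [ 0.54  0.17  1.45 -0.    1.52  0.81] F [ 1.3 -1.1  1. ] op 0.0854
shift [ 0.2483  0.003  -0.0763] turn_x 0.0042
```

>>> drive_tool --moves '[[[0.0,0.001,-0.038],[0,0,0]],[[0.0,0.003,-0.076],[0.004,0,0]],[[0.05,0.003,-0.076],[0.004,0,0]],[[0.1,0.003,-0.076],[0.004,0,0]],[[0.15,0.003,-0.076],[0.004,0,0]],[[0.2,0.003,-0.076],[0.004,0,0]],[[0.24,0.003,-0.076],[0.004,0,0]],[[0.248,0.003,-0.076],[0.004,0,0]],[[0.248,0.003,-0.076],[0.004,0,0]]]'

```text
t: 3.4
tool_pos: [0.5196, 0.4182, 0.149]
tcp_rot: [-0.425, -0.563, -0.425, 0.567]
contact_force: [0.6, 0.7, 0.8]
opening: 0.0856
```

```bash
python3 - <<'E'
from h import *
plan((.5205,.4213,.023),np.radians(-15.85))
E
```

```text
t 3.4 pos [0.5196 0.4182 0.149 ] yaw -16.05 tilt [-1.    -0.003  0.004] j [0.61 0.46 1.58 0.   1.11 0.89] F [0.6 0.7 0.8] op 0.0856
shift [ 0.126   0.0004 -0.0037] turn_x -0.0034
```

>>> drive_tool --moves '[[[0.03,0.0004,-0.0037],[-0.003,0,0]],[[0.06,0.0004,-0.0037],[-0.003,0,0]],[[0.09,0.0004,-0.0037],[-0.003,0,0]],[[0.11,0.0004,-0.0037],[-0.003,0,0]],[[0.12,0.0004,-0.0037],[-0.003,0,0]],[[0.126,0.0004,-0.0037],[-0.003,0,0]],[[0.126,0.0004,-0.0037],[-0.003,0,0]],[[0.126,0.0004,-0.0037],[-0.003,0,0]]]'

```text
t: 4.2
tool_pos: [0.5237, 0.4236, 0.0272]
tcp_rot: [0.426, 0.565, 0.426, -0.563]
contact_force: [-0.2, -0.1, 0.0]
opening: 0.0854
```

```bash
python3 - <<'E'
from h import *
plan((.5205,.4213,.023),np.radians(-15.85))
im=np.hstack([cv2.resize(camera("top")[100:220,190:330],(400,343),interpolation=2),cv2.resize(camera("side")[140:260,230:370],(400,343),interpolation=2)])
cv2.imwrite("pics/g1.png",im[:,:,::-1])
E
```

```text
t 4.2 pos [0.5237 0.4236 0.0272] yaw -15.87 tilt [-1.     0.002 -0.003] j [ 0.62  0.61  1.62 -0.    0.91  0.89] F [-0.2 -0.1  0. ] op 0.0854
shift [ 0.0042 -0.0025  0.0031] turn_x -0.0004
```

View pics/g1.png

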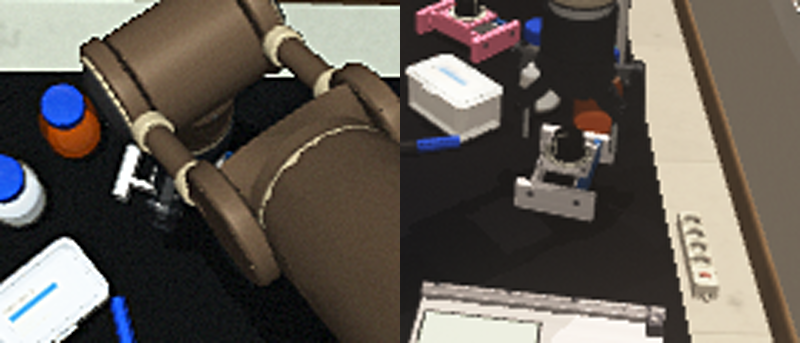

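The top view is mostly hidden by the arm. The side view shows the fingers astride the knob (crop 570,150), one either side of the walls, with no contact force. I correct the small offset and close.

>>> drive_tool --moves '[[[0.003,-0.0025,0.003],[0,0,0]],[[0.003,-0.0025,0.003],[0,0,0]],[[0.003,-0.0025,0.003],[0,0,0]]]'

```text
t: 4.6
tool_pos: [0.5187, 0.4202, 0.0221]
tcp_rot: [-0.426, -0.564, -0.426, 0.564]
contact_force: [-0.2, 0.4, -0.6]
opening: 0.0853
```

```bash
python3 - <<'E'
from h import *
for i in range(3):
  plan((.5205,.4213,.023),np.radians(-15.85)); camera("top")
E
```

```text
t 4.6 pos [0.5187 0.4202 0.0221] yaw -15.87 tilt [-1. -0.  0.] j [ 0.62  0.61  1.63 -0.    0.9   0.89] F [-0.2  0.4 -0.6] op 0.0853
shift [-0.0009  0.0014 -0.0016] turn_x -0.0003
t 4.65 pos [0.5189 0.4203 0.0222] yaw -15.87 tilt [-1. -0.  0.] j [ 0.62  0.61  1.63 -0.    0.9   0.89] F [-0.  -0.1  0.7] op 0.0853
shift [-0.0008  0.0012 -0.0014] turn_x -0.0003
t 4.7 pos [0.519  0.4204 0.0222] yaw -15.87 tilt [-1.  0. -0.] j [0.62 0.61 1.63 0.   0.9  0.89] F [ 0.   0.3 -0.2] op 0.0852
shift [-0.0008  0.0011 -0.0013] turn_x -0.0004
```

>>> drive_tool --moves '[[[0,0.001,-0.001],[0,0,0]],[[0,0.001,-0.001],[0,0,0]],[[0,0.001,-0.001],[0,0,0]],[[0,0.001,-0.001],[0,0,0]],[[0,0.001,-0.001],[0,0,0]],[[0,0.001,-0.001],[0,0,0]],[[0,0.001,-0.001],[0,0,0]],[[0,0.001,-0.001],[0,0,0]]]' --grip 0 --force 40

```text
t: 5.55
tool_pos: [0.5213, 0.4212, 0.0233]
tcp_rot: [0.426, 0.565, 0.426, -0.564]
contact_force: [-0.1, -1.8, 5.5]
opening: 0.0489
```

>>> drive_tool --moves '[[[-0.01,0.001,-0.001],[0,0,0]],[[-0.03,0.001,-0.001],[0,0,0]],[[-0.06,0.001,-0.001],[0,0,0]],[[-0.1,0.001,-0.001],[0,0,0]],[[-0.1,0.001,-0.001],[0,0,0]],[[-0.1,0.001,-0.001],[0,0,0]],[[-0.1,0.001,-0.001],[0,0,0]]]'

```text
t: 6.25
tool_pos: [0.5188, 0.42, 0.1183]
tcp_rot: [-0.426, -0.562, -0.426, 0.567]
contact_force: [-0.5, -0.2, -8.1]
opening: 0.0486
```

```bash
python3 - <<'E'
from h import *
plan((.533,.134,.12),np.radians(-6.7))
E
```

```text
t 6.25 pos [0.5188 0.42   0.1183] yaw -15.87 tilt [-1.    -0.005  0.006] j [0.62 0.49 1.59 0.   1.06 0.89] F [-0.5 -0.2 -8.1] op 0.0486
shift [-0.0006  0.0918  0.2713] turn_x -0.16
```

```bash
python3 - <<'E'
from h import *
a=camera("top");b=camera("side")
cv2.imwrite("pics/g2t.png",a[:,:,::-1]);cv2.imwrite("pics/g2s.png",b[:,:,::-1])
u=proj("side",sense()["tool_pos"])[0];x,y=u.astype(int);print(u)
cv2.imwrite("pics/g2.png",cv2.resize(b[y-40:y+40,x-50:x+50],(750,600),interpolation=cv2.INTER_CUBIC)[:,:,::-1])
E
```

```text
[288.87569347 171.33738351]
```

View pics/g2.png

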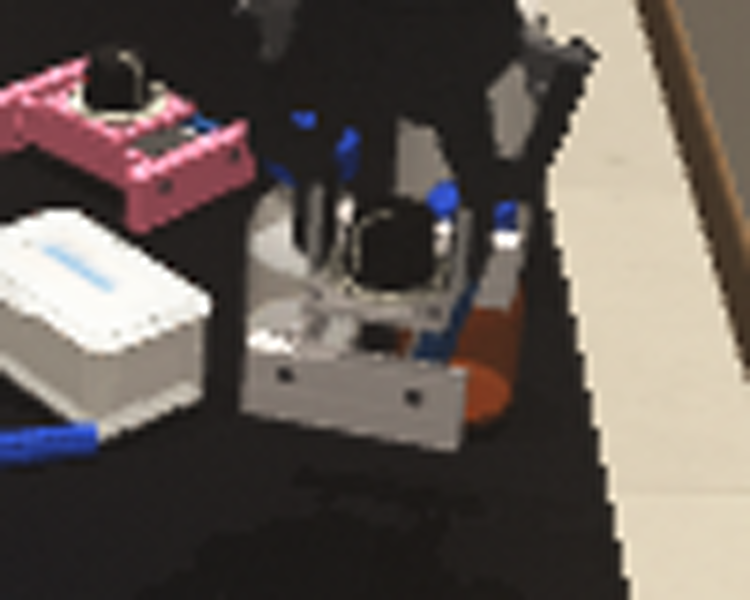

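```bash
python3 - <<'E'
from h import *
u=np.array([288.876,171.337]).astype(int)
P=sense()["tool_pos"]
th=np.radians(180-15.87);X=np.array([np.cos(th),np.sin(th),0]);Y=np.array([-X[1],X[0],0]);Z=np.array([0,0,1])
for z in(0,32):
  for x in(42,-42):
    w=P-.022*Z+X*x/1e3+Y*.06+Z*z/1e3
    print(x,z,((proj("side",w)[0]-[u[0]-50,u[1]-40])*7.5).round())
w=P-.022*Z+Z*.064;print("knobtop",((proj("side",w)[0]-[u[0]-50,u[1]-40])*7.5).round())
E
```

```text
42 0 [235. 411.]
-42 0 [451. 450.]
42 32 [237. 340.]
-42 32 [458. 378.]
knobtop [388. 208.]
```

The crop shows the metal applicator hanging level by its walls, with the knob free. The cheek corners at (240,410) and (460,450) lie within about 1 px of the prediction for a level grasp at 22 mm. Next I carry it over the bed.

>>> drive_tool --moves '[[[0,0.01,0.03],[-0.02,0,0]],[[0,0.022,0.065],[-0.05,0,0]],[[0,0.034,0.1],[-0.08,0,0]],[[0,0.046,0.135],[-0.1,0,0]],[[0,0.058,0.17],[-0.12,0,0]],[[0,0.07,0.205],[-0.14,0,0]],[[0,0.08,0.235],[-0.15,0,0]],[[0,0.088,0.26],[-0.16,0,0]],[[0,0.092,0.271],[-0.16,0,0]],[[0,0.092,0.271],[-0.16,0,0]],[[0,0.092,0.271],[-0.16,0,0]],[[0,0.092,0.271],[-0.16,0,0]]]'

```text
t: 7.55
tool_pos: [0.5358, 0.1371, 0.1219]
tcp_rot: [0.47, 0.528, 0.47, -0.528]
contact_force: [-0.4, 0.8, -6.5]
opening: 0.048
```

```bash
python3 - <<'E'
from h import *
camera("top")
plan((.529,.134,.055),np.radians(-6.7))
E
```

```text
t 7.6 pos [0.5358 0.1371 0.122 ] yaw -6.63 tilt [-1. -0. -0.] j [0.17 0.29 1.88 0.   0.98 0.29] F [-0.1  0.5 -6.2] op 0.0486
shift [ 0.067  -0.0064  0.0039] turn_x 0.0012
```

>>> drive_tool --moves '[[[0,-0.006,0.004],[0,0,0]],[[0.03,-0.006,0.004],[0,0,0]],[[0.05,-0.006,0.004],[0,0,0]],[[0.067,-0.006,0.004],[0,0,0]],[[0.067,-0.006,0.004],[0,0,0]],[[0.067,-0.006,0.004],[0,0,0]],[[0.067,-0.006,0.004],[0,0,0]]]'

```text
t: 8.3
tool_pos: [0.5308, 0.1331, 0.0565]
tcp_rot: [0.471, 0.529, 0.469, -0.527]
contact_force: [0.4, -0.8, -6.7]
opening: 0.0482
```

```bash
python3 - <<'E'
from h import *
a=camera("top");b=camera("side")
plan((.529,.134,.055),np.radians(-6.7))
cv2.imwrite("pics/p1s.png",b[:,:,::-1]);cv2.imwrite("pics/p1t.png",a[:,:,::-1])
B=cv2.resize(b[190:310,220:360],(500,428),interpolation=2);A=cv2.resize(a[110:230,310:410],(300,360),interpolation=2)
o=np.zeros((428,800,3),np.uint8);o[:,:500]=B;o[:360,500:]=A
cv2.imwrite("pics/p1.png",o[:,:,::-1])
E
```

```text
t 8.4 pos [0.5309 0.133  0.0567] yaw -6.69 tilt [-1.     0.003 -0.001] j [ 0.17  0.37  1.92 -0.    0.84  0.28] F [-0.3 -0.4 -6.5] op 0.0485
shift [ 0.0017 -0.002  -0.0008] turn_x 0.0002
```

View pics/p1.png

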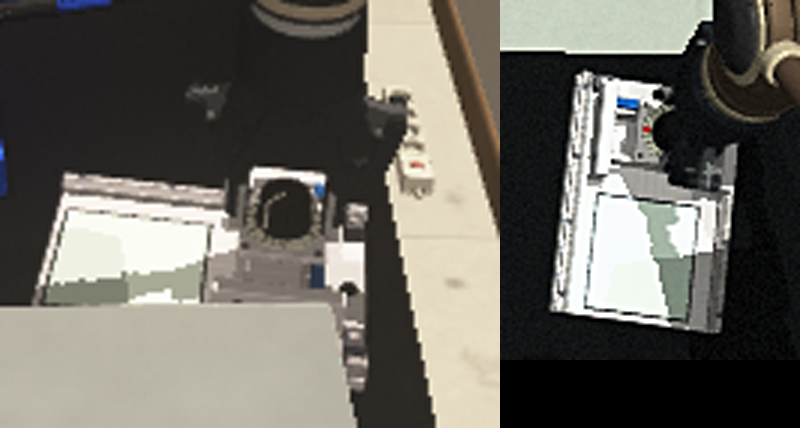

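```bash
python3 - <<'E'
from h import *
a=cv2.imread("pics/p1t.png").astype(int)
for y in list(range(132,142))+list(range(144,172,3)): print(y,' '.join('%3d'%v for v in a.max(2)[y,332:356]))
P=np.array([.5309,.133,.0567])
th=np.radians(180-6.69);X=np.array([np.cos(th),np.sin(th),0]);Y=np.array([-X[1],X[0],0]);Z=np.array([0,0,1])
for x in(-42,42):
  for y in(-60,-48):print(x,y,proj("top",P+X*x/1e3+Y*y/1e3+Z*.01)[0].round(2))
print("red tip?",proj("top",P-Y*.024+Z*.018))
red=(a[:,:,2]-a[:,:,1]>90);red[:135]=0;red[175:]=0;red[:,:340]=0;red[:,375:]=0
print(np.argwhere(red)[:,::-1].mean(0))
E
```

```text
132  24  21  21  18  15  11  17  12  12  16  18  23  23  20  23  19  26  26  20  20  23  14  18  15
133  21  21  22   9   9  35 102  26  10   5  18  18  17  15  19  23  22  13  22  21  11  20  17  13
134  22  19  12  19  56 114 255 216 159   6  28  21   8   9  18  12  12  19  22  23  20  15  16  15
135  22  15  13 150 255 139 251 194 152 128  85 118 125 121 112  69  13  14   0   5   5   4   9  12
136  17  17  14 107 251 218 239 163 191  48 113 148 255 246  60 128 227 193  57  49  35  12  14   9
137  14  17  16 115 252 198 201 127 142  55 124 104 230 246 255 255 255 255 255 255 255 255 255 195
138  15  13  17  80 171 171  79  99 153  31 123  82 102 234 255 254 252 244 255 255 255 247 247 251
139  24  13  53 156 193 179  99 164 199   2  42  69 135 255 255 252 248 230 251 251 252 242 240 239
140  15  12  58 161 130 255 206 175 232  45  55  75 147 255 255 251 250 239 252 253 251 241 238 237
141  17   8  78 197 109 255 215 179 255 255 235  65 142 255 255 252 253 225 255 255 255 249 246 241
144  13   5 135 255 137 243 196 187 255 154  75  42 175 255 254 255 255 240 210 201 195 197 198 181

[... 346 characters left out ...]
0 219 255 253 249 246 252 255 255 153 116 121 120 110
159  80 196 111 255 209 172 255 255  91  69 145 255 255 252 250 241 255 255 148 113 122 115 104 141
162 140 255 111  94  83 193 255 148  79  25 154 255 255 253 255 255 255 255 255 255 255 150  91 178
165 101 178 228 245 161 211 255 255  55  84 207 255 255 255 255 255 255 255 117 104 106 102  82  82
168 200 133 255 183 176 255 255  79  66  86  78  47  52 119 249 255 255 255 156 162 164 166 165 160
171 255 135 246 196 181 255 255 150 156 157 163 199 255 255 252 251 251 252 255 255 151 163 161 161
-42 -60 [344.97 135.9 ]
-42 -48 [349.53 136.51]
42 -60 [341.62 167.25]
42 -48 [346.24 167.86]
red tip? [[357.9257831  152.60647316]]
[358.5 152.5]
```

```bash
python3 - <<'E'
from h import *
A=np.array([.5748,.1275]);bx=np.array([-.9932,.1167]);by=np.array([-bx[1],bx[0]])
for uv,z in (((339.4,149),.026),((339.4,149),.016),((384.5,149),.016),((339.1,200),.016),((374,200),.016),((361.9,141.8),.016)):
    p=ray("top",uv,z)[0]-A;print(uv,z,"bed x,y mm",(-94+1e3*p@bx).round(1),(1e3*p@by).round(1))
plan((.530,.1345,.041),np.radians(-6.7))
E
```

```text
(339.4, 149) 0.026 bed x,y mm -66.2 -63.1
(339.4, 149) 0.016 bed x,y mm -69.0 -61.2
(384.5, 149) 0.016 bed x,y mm -85.9 61.5
(339.1, 200) 0.016 bed x,y mm 70.7 -47.2
(374, 200) 0.016 bed x,y mm 58.0 46.0
(361.9, 141.8) 0.016 bed x,y mm -97.6 -2.0
t 8.4 pos [0.5309 0.133  0.0567] yaw -6.69 tilt [-1.     0.003 -0.001] j [ 0.17  0.37  1.92 -0.    0.84  0.28] F [-0.3 -0.4 -6.5] op 0.0485
shift [ 0.0157 -0.0011 -0.0014] turn_x 0.0002
```

>>> drive_tool --moves '[[[0.005,-0.001,-0.0008],[0,0,0]],[[0.009,-0.001,-0.0008],[0,0,0]],[[0.012,-0.001,-0.0008],[0,0,0]],[[0.013,-0.001,-0.0008],[0,0,0]],[[0.014,-0.001,-0.0008],[0,0,0]],[[0.014,-0.001,-0.0008],[0,0,0]],[[0.014,-0.001,-0.0008],[0,0,0]]]'

```text
t: 9.1
tool_pos: [0.5288, 0.1335, 0.0412]
tcp_rot: [0.47, 0.528, 0.47, -0.528]
contact_force: [0.5, -0.3, -6.6]
opening: 0.0478
```

```bash
python3 - <<'E'
from h import *
camera("top");camera("top")
plan((.530,.1337,.039),np.radians(-6.7))
E
```

```text
t 9.2 pos [0.5288 0.1336 0.0413] yaw -6.7 tilt [-1.  0. -0.] j [0.17 0.4  1.93 0.   0.81 0.28] F [-0.5  0.1 -6.5] op 0.048
shift [ 0.0023  0.0012 -0.0003] turn_x -0.0001
```

Clear between the rails so far. Lowering the last 2–3 mm slowly.

>>> drive_tool --moves '[[[0.0007,0,0],[0,0,0]],[[0.0014,0,0],[0,0,0]],[[0.002,0,0],[0,0,0]],[[0.0025,0,0],[0,0,0]],[[0.003,0,0],[0,0,0]],[[0.003,0,0],[0,0,0]],[[0.003,0,0],[0,0,0]]]'

```text
t: 9.9
tool_pos: [0.5287, 0.1336, 0.0393]
tcp_rot: [-0.47, -0.528, -0.47, 0.528]
contact_force: [-4.8, -0.2, 6.0]
opening: 0.0481
```

```bash
python3 - <<'E'
from h import *
plan((.530,.1337,.039),np.radians(-6.7))
E
```

```text
t 9.9 pos [0.5287 0.1336 0.0393] yaw -6.7 tilt [-1. -0.  0.] j [ 0.17  0.4   1.93 -0.    0.81  0.28] F [-4.8 -0.2  6. ] op 0.0481
shift [ 0.0003  0.0013 -0.0003] turn_x 0.0
```

>>> drive_tool --moves '[[[-0.0008,0,0],[0,0,0]],[[-0.0008,0.0015,0],[0,0,0]],[[-0.0008,0.003,0],[0,0,0]],[[-0.0008,0.004,0],[0,0,0]],[[-0.0008,0.004,0],[0,0,0]],[[-0.0008,0.004,0],[0,0,0]]]'

```text
t: 10.5
tool_pos: [0.5313, 0.1334, 0.0393]
tcp_rot: [-0.469, -0.528, -0.471, 0.529]
contact_force: [-6.9, 0.2, 5.6]
opening: 0.0484
```

>>> drive_tool --moves '[[[0,0.001,0],[0,0,0]],[[0,0.001,0],[0,0,0]],[[0,0.001,0],[0,0,0]]]'

```text
t: 10.8
tool_pos: [0.5319, 0.1334, 0.0393]
tcp_rot: [-0.469, -0.527, -0.471, 0.529]
contact_force: [-7.7, 0.8, 7.1]
opening: 0.0481
```

>>> drive_tool --moves '[[[-0.0005,0.0005,0],[0,0,0]],[[-0.0005,0.001,0],[0,0,0]],[[-0.0005,0.001,0],[0,0,0]],[[-0.0005,0.001,0],[0,0,0]]]'

```text
t: 11.2
tool_pos: [0.5325, 0.1333, 0.0394]
tcp_rot: [-0.469, -0.527, -0.471, 0.53]
contact_force: [-7.5, 0.4, 4.7]
opening: 0.0481
```

>>> drive_tool --moves '[[[0,0.0005,0],[0,0,0]],[[0,0.001,0],[0,0,0]],[[0,0.001,0],[0,0,0]]]'

```text
t: 11.5
tool_pos: [0.5326, 0.1333, 0.0394]
tcp_rot: [-0.468, -0.527, -0.471, 0.53]
contact_force: [-9.9, 1.8, 8.3]
opening: 0.0484
```

>>> drive_tool --moves '[[[0,0.0005,0],[0,0,0]],[[0,0.001,0],[0,0,0]],[[0,0.001,0],[0,0,0]]]'

```text
t: 11.8
tool_pos: [0.5326, 0.1333, 0.0395]
tcp_rot: [-0.467, -0.526, -0.472, 0.531]
contact_force: [-11.4, 0.9, 9.3]
opening: 0.0483
```

Position stalls at x = 0.5326 while the force keeps rising, so the cheeks are on the stops. I unload and open.

>>> drive_tool --moves '[[[-0.0003,-0.0015,0],[0,0,0]],[[-0.0003,-0.0015,0],[0,0,0]],[[-0.0003,-0.0015,0],[0,0,0]]]'

```text
t: 12.1
tool_pos: [0.5326, 0.1333, 0.0395]
tcp_rot: [-0.468, -0.527, -0.471, 0.53]
contact_force: [-6.6, 0.9, 4.4]
opening: 0.0483
```

>>> drive_tool --moves '[[[-0.0003,0,0],[0,0,0]],[[-0.0003,0,0],[0,0,0]],[[-0.0003,0,0],[0,0,0]],[[-0.0003,0,0],[0,0,0]],[[-0.0003,0,0],[0,0,0]],[[-0.0003,0,0],[0,0,0]]]' --grip 1

```text
t: 12.7
tool_pos: [0.5354, 0.1328, 0.0401]
tcp_rot: [0.47, 0.529, 0.47, -0.528]
contact_force: [0.1, -0.1, -0.5]
opening: 0.0851
```

>>> drive_tool --moves '[[[-0.02,0,0],[0,0,0]],[[-0.05,0,0],[0,0,0]],[[-0.1,0,0],[0,0,0]],[[-0.15,0,0],[0,0,0]],[[-0.2,0,0],[0,0,0]],[[-0.2,-0.05,0],[0,0,0]],[[-0.2,-0.1,0],[0,0,0]],[[-0.2,-0.15,0],[0,0,0]],[[-0.2,-0.15,0],[0,0,0]],[[-0.2,-0.15,0],[0,0,0]]]'

```text
t: 13.7
tool_pos: [0.3854, 0.1504, 0.2402]
tcp_rot: [0.471, 0.529, 0.47, -0.528]
contact_force: [-0.6, 0.2, -0.4]
opening: 0.0851
```

```bash
python3 - <<'E'
from h import *
a=camera("top");b=camera("side")
plan((.532,.1335,.12),np.radians(-6.7))
cv2.imwrite("pics/q1s.png",b[:,:,::-1]);cv2.imwrite("pics/q1t.png",a[:,:,::-1])
B=cv2.resize(b[220:310,260:350],(400,400),interpolation=2);A=cv2.resize(a[125:185,325:395],(400,343),interpolation=2)
o=np.zeros((400,800,3),np.uint8);o[:,:400]=B;o[:343,400:]=A
cv2.imwrite("pics/q1.png",o[:,:,::-1])
E
```

```text
t 13.8 pos [0.3876 0.1505 0.2409] yaw -6.71 tilt [-1.     0.002 -0.001] j [ 0.27 -0.14  2.07 -0.    1.2   0.38] F [ 0.1 -0.1  0.4] op 0.0858
shift [1.212e-01 1.451e-01 1.000e-04] turn_x -0.0001
```

View pics/q1.png

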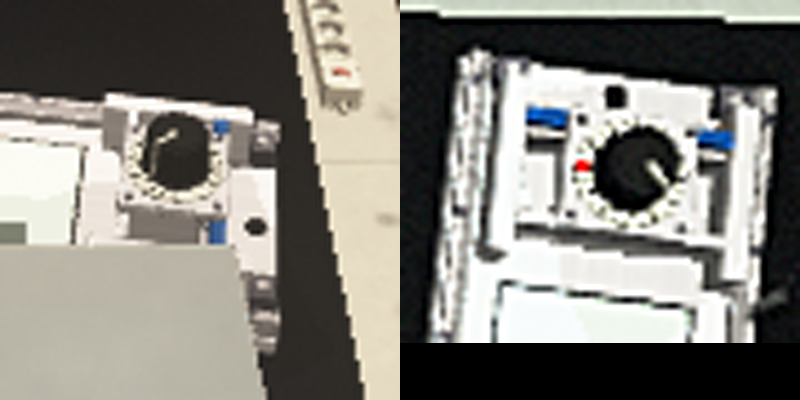

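The applicator is seated level between the rails, with the blue wall at the stops and the cheeks up to the blocks. The red mark is at crop (582,167), and the white line on the knob at (655,170) points down-right. Next I measure the knob axis and line angle.

```bash
cat >> h.py <<'E'
def knob(a,c0,org,yaw_app):
    """line angle (gap_knob) from top picture; c0 pixel of the knob"""
    a=a.astype(int);g=a.max(2);x,y=c0
    w=g[y-12:y+13,x-12:x+13]
    m=blob(w<80,(12,12)); h=cv2.convexHull(np.argwhere(m)[:,::-1].astype(np.int32))
    f=np.zeros(w.shape,np.uint8);cv2.fillConvexPoly(f,h,1)
    f=cv2.erode(f,np.ones((3,3)))
    q=np.argwhere((f>0)&(w>60));W=np.clip(w[q[:,0],q[:,1]]-40.,0,None)
    p=ray("top",q[:,::-1]+[x-12,y-12],.08)
    c=(p*W[:,None]).sum(0)/W.sum();e=np.linalg.eigh(((p-c)*W[:,None]).T@(p-c))[1][:,1]
    if e@(c-org)<0:e=-e
    k=ray("top",h[:,0]+[x-12,y-12],.075).mean(0)
    ya=yaw_app+np.pi/2
    f2=lambda v:((ya-np.arctan2(v[1],v[0]))%(2*np.pi)).round(3)
    print("n",len(q),"c",c.round(4),"knob",k.round(4),"angle pca",f2(e),"centre",f2(c-org))
E
python3 - <<'E'
from h import *
a=cv2.imread("pics/q1t.png")
g=a.max(2)
for y in range(144,168): print(y,' '.join('%3d'%v for v in g[y,354:382]))
knob(a,(366,154),np.array([.532,.1335]),np.pi-np.radians(6.7))
E
```

```text
144 181 255 241 255 242 234 234 211 245 242 255 247 245 239 241 238 238 238 235 233 236 236 238 241 247  42  15  68
145 111 224  48 122 251 246 248 253 251 241 255 250 192 246 231 219 218 239 233 234 236 241 242 243 248  44  31  54
146 113 255  74 115 245 237 228 166 255 248 163 255 174 255 236 255 255 253 245 235 231 236 227 220 255 255 239  81
147 131 255 255 250 242 245 252 255 166 255 255 113  21  58   5 100 219 216 250 245 246 162 167 185 201 223 102  89
148 146 255 246 245 251 248 225 255  26 132   0   9   0   7  15   1   9 118 255 249 229  30  83 150 157 163 171 192
149 158 251 238 176 159 255 255  37   1  12  25  31  29  32  33  27  15  12 108 232 255 255 255 166 171 174 172 167
150 217 246 222 253 107 220 142   0  11  34  30  31  33  36  28  33  32  23  30 154 255 250 253  22  33  43 102 136
151 236 244 161 233 255   0  10   0  26  31  30  34  35  37  29  27  36  27   6 109 255 249 255 177 178 175 111  83
152 255 255 255 255 255  29   3  14  24  24  36  37  32  30  26  27  24  26  22  23 136 254 254 111 197 216 255 250
153 255 222 255 255 213  19   6  18  29  20  34  32  29 
[... 1055 characters left out ...]
 255 201 204 241 239 246 240 244 255  62  71  91
163 224 198 255 249 249 244 211 234 170 255 235 255 255 255 252  60 210 235 242 244 246 247 239 240 206  61  76 115
164 131 168 220 255 255 255 255 255 248 134 125 250 227 133 196 216 250 243 242 190 113 255 245 242 206  55  70 112
165  62  49  52  58  94  90  74 116 137 151 188 255 255 255 255 255 255 250 245 149  88 211 219 243 203  54  64 117
166  75  68  72  71  68  70  70  66  44  60  60  65  49  53 110 139 176 228 255 255 255 255 247 252 253 222 203 191
167 114 116 117 110 101  93  83  77  69  71  69  73  73  67  65  62  46  56  53  54 102 249 255 255 255 255 255 255
n 9 c [0.5278 0.1287] knob [0.5324 0.1359] angle pca 0.777 centre 0.603
```

>>> drive_tool --moves '[[[0,0.015,0],[-0.13,0,0]],[[0,0.03,0],[-0.26,0,0]],[[0,0.045,0],[-0.39,0,0]],[[0,0.06,0],[-0.52,0,0]],[[0,0.075,0],[-0.65,0,0]],[[0,0.09,0],[-0.78,0,0]],[[0,0.105,0],[-0.91,0,0]],[[0.02,0.12,0],[-1.04,0,0]],[[0.05,0.135,0],[-1.17,0,0]],[[0.07,0.145,0],[-1.3,0,0]],[[0.085,0.145,0],[-1.42,0,0]],[[0.09,0.145,0],[-1.46,0,0]]]'

```text
t: 15.0
tool_pos: [0.5308, 0.1326, 0.1472]
tcp_rot: [0.701, 0.079, 0.704, -0.08]
contact_force: [-1.1, 0.3, -0.6]
opening: 0.0854
```

>>> drive_tool --moves '[[[0,0,0],[0,0,0]],[[0,0,0],[0,0,0]],[[0,0,0],[0,0,0]]]'

```text
t: 15.3
tool_pos: [0.5314, 0.1334, 0.1506]
tcp_rot: [0.703, 0.081, 0.702, -0.081]
contact_force: [-0.1, -0.3, 0.3]
opening: 0.0853
```

```bash
python3 - <<'E'
from h import *
plan((.532,.1335,.078),np.radians(77))
E
```

```text
t 15.3 pos [0.5314 0.1334 0.1506] yaw 76.89 tilt [-1.     0.001  0.001] j [ 0.17  0.24  1.87 -0.    1.03 -1.18] F [-0.1 -0.3  0.3] op 0.0853
shift [0.0726 0.0002 0.0005] turn_x -0.0019
```

>>> drive_tool --moves '[[[0.02,0,0.0005],[0,0,0]],[[0.04,0,0.0005],[0,0,0]],[[0.06,0,0.0005],[0,0,0]],[[0.07,0,0.0005],[0,0,0]],[[0.0725,0,0.0005],[0,0,0]],[[0.0725,0,0.0005],[0,0,0]],[[0.0725,0,0.0005],[0,0,0]],[[0.0725,0,0.0005],[0,0,0]]]'

```text
t: 16.1
tool_pos: [0.5316, 0.1334, 0.0788]
tcp_rot: [0.703, 0.081, 0.702, -0.08]
contact_force: [-0.8, 0.7, -0.0]
opening: 0.0854
```

```bash
python3 - <<'E'
from h import *
plan((.532,.1335,.078),np.radians(77))
E
```

```text
t 16.1 pos [0.5316 0.1334 0.0788] yaw 76.95 tilt [-1.     0.001  0.002] j [ 0.17  0.34  1.91 -0.    0.89 -1.18] F [-0.8  0.7 -0. ] op 0.0854
shift [0.0008 0.0001 0.0003] turn_x -0.0009
```

>>> drive_tool --moves '[[[0.0005,0,0],[0,0,0]],[[0.0005,0,0],[0,0,0]],[[0.0005,0,0],[0,0,0]],[[0.0005,0,0],[0,0,0]],[[0.0005,0,0],[0,0,0]],[[0.0005,0,0],[0,0,0]],[[0.0005,0,0],[0,0,0]],[[0.0005,0,0],[0,0,0]],[[0.0005,0,0],[0,0,0]],[[0.0005,0,0],[0,0,0]]]' --grip 0 --force 25

```text
t: 17.1
tool_pos: [0.5306, 0.1333, 0.0771]
tcp_rot: [0.703, 0.08, 0.703, -0.08]
contact_force: [-0.4, -0.0, 0.9]
opening: 0.0005
```

The jaws shut to 0.5 mm, so the knob isn't between the pads. I look before doing anything else.

```bash
python3 - <<'E'
from h import *
a=camera("top");b=camera("side")
cv2.imwrite("pics/r1s.png",b[:,:,::-1])
u=proj("side",np.array([[.532,.1335,.080],[.532,.1335,.056],sense()["tool_pos"],sense()["tool_pos"]-[0,0,.019]]));print(((u-[250,190])*6).round())
B=cv2.resize(b[190:290,250:350],(600,600),interpolation=2)
cv2.imwrite("pics/r1.png",B[:,:,::-1])
plan((.532,.1335,.078),np.radians(77))
E
```

```text
[[296. 356.]
 [291. 401.]
 [291. 362.]
 [288. 397.]]
t 17.2 pos [0.5306 0.1333 0.0771] yaw 76.95 tilt [-1. -0. -0.] j [ 0.17  0.34  1.92  0.    0.88 -1.18] F [-0.   0.3 -0.3] op -0.0001
shift [-0.0009  0.0006  0.0013] turn_x -0.0009
```

View pics/r1.png

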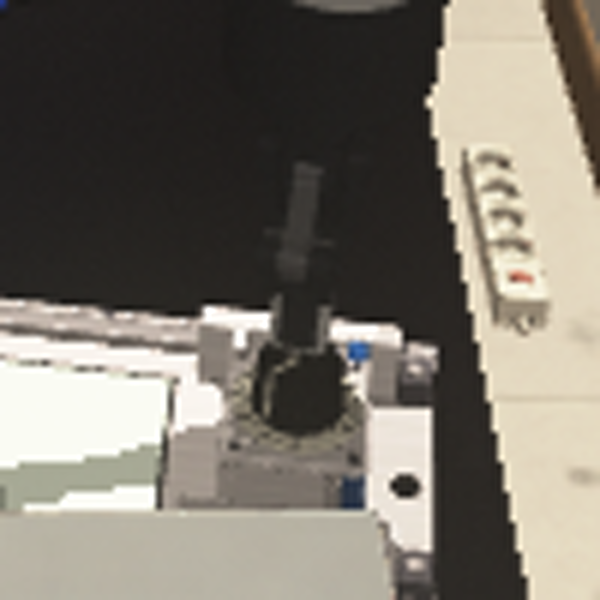

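```bash
python3 - <<'E'
import cv2,numpy as np
o=[]
for n in("q1s","r1s"):
    a=cv2.imread(f"pics/{n}.png")[232:272,280:320]
    a=np.clip(255*(a/255.)**.5,0,255).astype(np.uint8)
    o.append(cv2.resize(a,(400,400),interpolation=0))
cv2.imwrite("pics/r2.png",np.hstack(o))
E
```

```text
(no output)
```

View pics/r2.png

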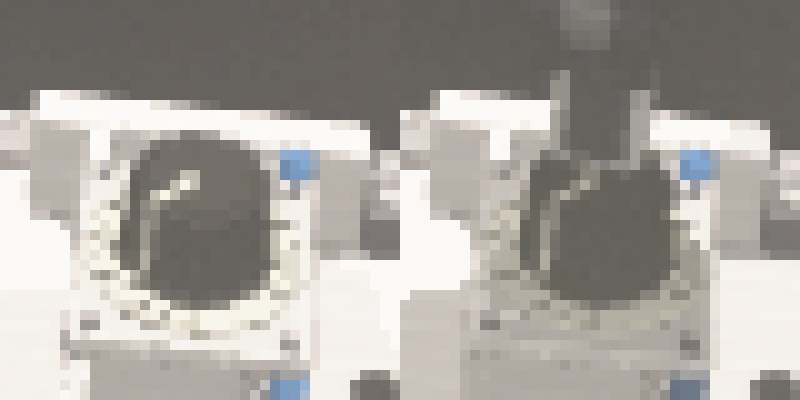

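The fingers' ends (right half, row ~165) lie over the top face of the knob. The knob and its line haven't moved, so the jaws closed above it. I open and go down to the specified 54 mm grip height.

>>> drive_tool --moves '[[[0,0,0],[0,0,0]],[[0,0,0],[0,0,0]],[[0,0,0],[0,0,0]],[[0,0,0],[0,0,0]],[[0,0,0],[0,0,0]],[[0,0,0],[0,0,0]],[[0.003,0.0003,0.0007],[0,0,0]],[[0.006,0.0003,0.0007],[0,0,0]],[[0.008,0.0003,0.0007],[0,0,0]],[[0.008,0.0003,0.0007],[0,0,0]],[[0.008,0.0003,0.0007],[0,0,0]]]' --grip 1

```text
t: 18.3
tool_pos: [0.5312, 0.1334, 0.0689]
tcp_rot: [0.702, 0.08, 0.703, -0.08]
contact_force: [-0.1, -0.2, 0.3]
opening: 0.0851
```

>>> drive_tool --moves '[[[0,0,0],[0,0,0]],[[0,0,0],[0,0,0]],[[0,0,0],[0,0,0]],[[0,0,0],[0,0,0]],[[0,0,0],[0,0,0]],[[0,0,0],[0,0,0]]]' --grip 0.3 --force 25

```text
t: 18.9
tool_pos: [0.5313, 0.1334, 0.0691]
tcp_rot: [0.703, 0.08, 0.703, -0.08]
contact_force: [0.2, -0.5, -0.5]
opening: 0.0254
```

>>> drive_tool --moves '[[[0,0,0],[0,0,0]],[[0,0,0],[0,0,0]],[[0,0,0],[0,0,0]],[[0,0,0],[0,0,0]]]' --grip 0 --force 25

```text
t: 19.3
tool_pos: [0.5313, 0.1334, 0.069]
tcp_rot: [0.702, 0.08, 0.703, -0.08]
contact_force: [-0.1, -0.1, -0.3]
opening: -0.0
```

```bash
python3 - <<'E'
from h import *
b=camera("side");cv2.imwrite("pics/r3s.png",b[:,:,::-1])
o=[]
for n in("r1s","r3s"):
    a=cv2.imread(f"pics/{n}.png")[215:275,280:320]
    a=np.clip(255*(a/255.)**.45,0,255).astype(np.uint8)
    o.append(cv2.resize(a,(400,600),interpolation=0))
cv2.imwrite("pics/r3.png",np.hstack(o))
print(proj("side",np.array([[.5313,.1334,z] for z in(.05,.06,.07,.08,.09,.1)])))
E
```

```text
[[297.99899289 258.67539139]
 [298.32495228 255.60912296]
 [298.65525825 252.50196675]
 [298.98999831 249.35309943]
 [299.32926235 246.16167542]
 [299.67314272 242.92682613]]
```

View pics/r3.png

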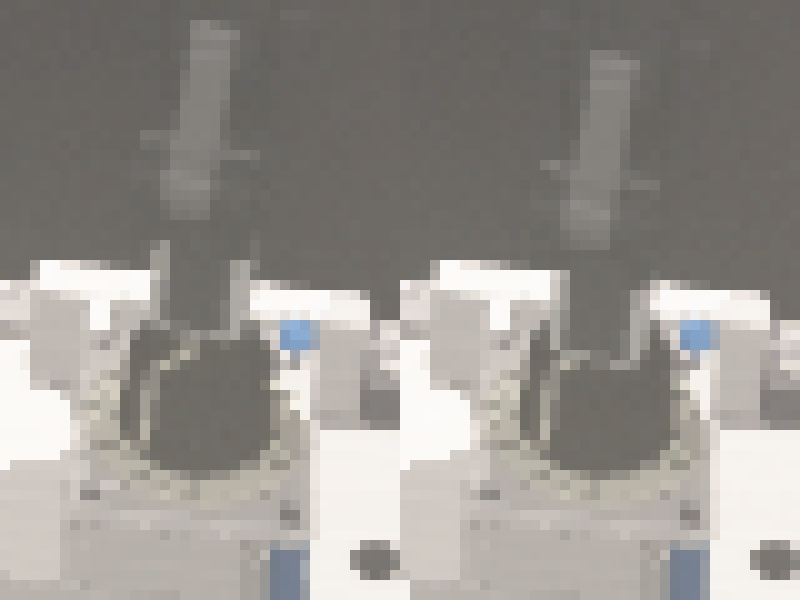

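Row 251.5 puts the tip of the shut fingers at z ≈ 0.08 m, resting level with the knob top. So the real fingers end well short of the nominal 19 mm. I open and go 17 mm lower, watching the force.

>>> drive_tool --moves '[[[0,0,0],[0,0,0]],[[0,0,0],[0,0,0]],[[0,0,0],[0,0,0]],[[0,0,0],[0,0,0]],[[0,0,0],[0,0,0]],[[0,0,0],[0,0,0]],[[0.005,0,0.0005],[0,0,0]],[[0.01,0,0.0005],[0,0,0]],[[0.014,0,0.0005],[0,0,0]],[[0.017,0,0.0005],[0,0,0]],[[0.017,0,0.0005],[0,0,0]],[[0.017,0,0.0005],[0,0,0]]]' --grip 1

```text
t: 20.55
tool_pos: [0.5317, 0.1333, 0.0519]
tcp_rot: [0.702, 0.08, 0.703, -0.08]
contact_force: [0.1, 1.0, 0.8]
opening: 0.0854
```

>>> drive_tool --moves '[[[0,0,0],[0,0,0]],[[0,0,0],[0,0,0]],[[0,0,0],[0,0,0]],[[0,0,0],[0,0,0]],[[0,0,0],[0,0,0]],[[0,0,0],[0,0,0]],[[0,0,0],[0,0,0]],[[0,0,0],[0,0,0]]]' --grip 0 --force 25

```text
t: 21.35
tool_pos: [0.5321, 0.1337, 0.0525]
tcp_rot: [0.703, 0.081, 0.702, -0.08]
contact_force: [-1.0, 2.6, 3.9]
opening: 0.0308
```

Gripped at 31 mm, which is the 32 mm knob. I turn it clockwise.

>>> drive_tool --moves '[[[0,0,0],[0.1,0,0]],[[0,0,0],[0.2,0,0]],[[0,0,0],[0.3,0,0]],[[0,0,0],[0.4,0,0]],[[0,0,0],[0.5,0,0]],[[0,0,0],[0.6,0,0]],[[0,0,0],[0.7,0,0]],[[0,0,0],[0.8,0,0]],[[0,0,0],[0.9,0,0]],[[0,0,0],[1.0,0,0]],[[0,0,0],[1.1,0,0]],[[0,0,0],[1.2,0,0]]]'

```text
t: 22.55
tool_pos: [0.5325, 0.134, 0.0525]
tcp_rot: [0.534, 0.465, 0.533, -0.463]
contact_force: [-0.4, 3.4, 3.0]
opening: 0.0308
```

>>> drive_tool --moves '[[[0,0,0],[0.1,0,0]],[[0,0,0],[0.2,0,0]],[[0,0,0],[0.3,0,0]],[[0,0,0],[0.4,0,0]],[[0,0,0],[0.5,0,0]],[[0,0,0],[0.6,0,0]],[[0,0,0],[0.7,0,0]],[[0,0,0],[0.8,0,0]],[[0,0,0],[0.9,0,0]],[[0,0,0],[1.0,0,0]],[[0,0,0],[1.1,0,0]],[[0,0,0],[1.1,0,0]]]'

```text
t: 23.75
tool_pos: [0.5329, 0.1338, 0.0525]
tcp_rot: [0.214, 0.675, 0.214, -0.673]
contact_force: [1.2, 4.1, 2.5]
opening: 0.031
```

```bash
python3 - <<'E'
from h import *
plan((.532,.1335,.052),np.radians(77)-2.32)
E
```

```text
t 23.75 pos [0.5329 0.1338 0.0525] yaw -54.84 tilt [-1.     0.001 -0.002] j [0.17 0.38 1.92 0.   0.84 1.12] F [1.2 4.1 2.5] op 0.031
shift [ 0.0005 -0.0003  0.0009] turn_x 0.019
```

Turned about 2.30 rad. I release and move away to measure.

>>> drive_tool --moves '[[[0,0,0],[0,0,0]],[[0,0,0],[0,0,0]],[[0,0,0],[0,0,0]],[[0,0,0],[0,0,0]],[[0,0,0],[0,0,0]],[[0,0,0],[0,0,0]]]' --grip 1

```text
t: 24.35
tool_pos: [0.5317, 0.1332, 0.052]
tcp_rot: [-0.214, -0.674, -0.214, 0.674]
contact_force: [0.3, 0.5, -0.3]
opening: 0.0852
```

>>> drive_tool --moves '[[[-0.03,0,0],[0,0,0]],[[-0.07,0,0],[0,0,0]],[[-0.12,0,0],[0,0,0]],[[-0.16,0,0],[0,0,0]],[[-0.2,0,0],[0,0,0]],[[-0.2,-0.025,0.03],[0,0,0]],[[-0.2,-0.055,0.065],[0,0,0]],[[-0.2,-0.09,0.11],[0,0,0]],[[-0.2,-0.11,0.135],[0,0,0]],[[-0.2,-0.11,0.135],[0,0,0]],[[-0.2,-0.11,0.135],[0,0,0]]]'

```text
t: 25.45
tool_pos: [0.3581, 0.1456, 0.2525]
tcp_rot: [0.214, 0.675, 0.214, -0.673]
contact_force: [0.2, 0.0, 0.1]
opening: 0.0854
```

```bash
python3 - <<'E'
from h import *
a=camera("top")[:,:,::-1];cv2.imwrite("pics/v1t.png",a);g=a.max(2)
plan((.532,.1335,.12),np.radians(-6.7))
for y in range(144,166): print(y,' '.join('%3d'%v for v in g[y,350:382]))
red=(a[:,:,2].astype(int)-a[:,:,1]>90);red[:135]=0;red[175:]=0;red[:,:340]=0;red[:,375:]=0
r=np.argwhere(red)[:,::-1];print("red",r.mean(0),len(r))
q=cv2.imread("pics/q1t.png");d=np.abs(a.astype(int)-q).max(2)[130:172,330:395]>60
print("changed px outside knob:",d.sum(),np.argwhere(d).min(0)+[130,330],np.argwhere(d).max(0)+[130,330])
cv2.imwrite("pics/v1.png",cv2.resize(a[125:185,325:395],(700,600),interpolation=2))
E
```

```text
t 25.5 pos [0.359  0.1456 0.2527] yaw -54.81 tilt [-1.     0.001 -0.002] j [ 0.27 -0.22  2.11 -0.    1.24  1.23] F [ 1.3 -0.5  1.1] op 0.0854
shift [ 0.1332  0.1094 -0.1341] turn_x -0.8397
144 190 206 193 188 171 255 238 255 250 244 249 255 255 244 255 255 253 251 251 251 249 250 249 249 250 251 251 255 255  41  11  66
145 200 194 198 183 167 255  64 155 255 254 255 255 255 244 251 255 252 246 215 221 237 252 247 228 233 237 239 241 244  36  33  49
146 135 166 243 206 168 255 121 168 255 251 246 207 255 255 245 255 205 255 255 255 255 255 255 248 243 242 228 233 255 255 234  82
147 103  42  21  19 118 255 255 255 253 243 255 255 179 255 255 121  63  55   0  77 158 218 250 245 245 165 163 144 194 208 101  87
148 255 255 255 255 157 255 255 255 255 255 247 255  90 128   0  11  18  15  21  10   8  93 255 252 232  39  89 191 160 163 172 190
149  41  27  63  87 154 255 254 136 194 255 255  33   0   0  29  31  38  26  32  34  26   0  40 187 255 255 255 185 169 170 173 170
150  60  59  49  54 150 255 248 243 147 246 132   0   5  30  21  25  26  29  32  30  30  23  28 130 255 250 250  35  34
[... 1360 characters left out ...]
 248 245 253 255 197  84  83  31  30  13   0  15  87 187 255 227 255 254 247 242 221 245 252 106  75  80
162 247 161 146 194  58 110 252 242 234 137 234 255 255 255 255  83 100 182 255 174 255 201 201 242 241 237 217 243 251  58  78  85
163 255 255 234 255 218 130 255 249 247 244 205 232 169 255 216 238 255 132 255 137 255 180 246 246 245 245 184 246 255  59  75  93
164 134 211 218 150 126 193 224 255 255 255 255 255 243 129 194 255 235 125 193 187 248 242 242 192 111 254 243 241 204  58  72  91
165  69  56  59  62  64  47  56  60 103  78  81 120 151 204 255 255 255 255 255 255 254 250 245 145 100 227 219 240 200  57  58 106
red [356.8 153.4] 5
changed px outside knob: 75 [143 338] [170 386]
```

View pics/v1.png

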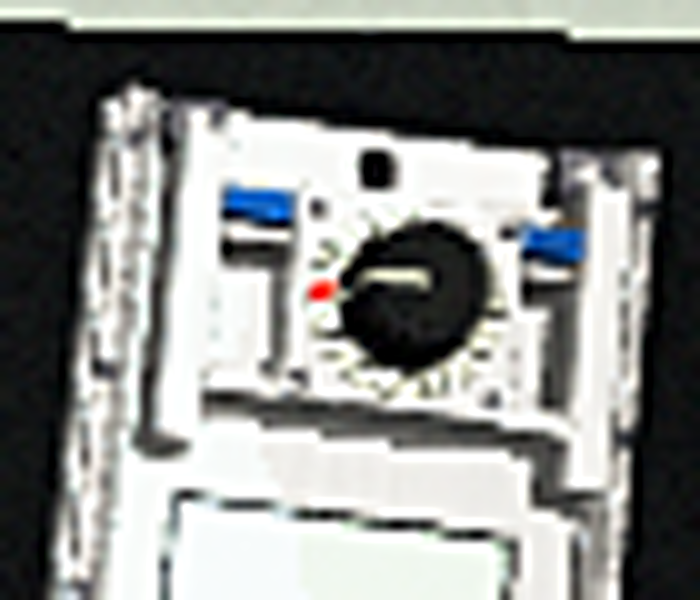

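The top view shows the white line (crop 370–430, 272) almost on the red mark (322,291). The applicator still sits between the rails against the blocks. Next I refine the line's angle and check whether the body shifted.

```bash
python3 - <<'E'
from h import *
v=cv2.imread("pics/v1t.png");q=cv2.imread("pics/q1t.png")
def sub(a,cols,r0,r1):
    g=a.max(2).astype(float);return np.array([(c,((np.clip(g[r0:r1,c]-38,0,None))*np.arange(r0,r1)).sum()/np.clip(g[r0:r1,c]-38,0,None).sum()) for c in cols])
L=sub(v,range(362,368),151,155);W=ray("top",L,.08)
org=np.array([.532,.1335]);d=-np.polyfit(W[:,1],W[:,0],1)[0]
ang=np.arctan2(1,-d) # direction towards +y
ya=np.pi-np.radians(6.7)+np.pi/2
print("line",L.round(2).tolist(),"value",(ya-ang)%(2*np.pi))
c=W.mean(0)-org;print("via axis",(ya-np.arctan2(c[1],c[0]))%(2*np.pi),"axis px",proj("top",[.532,.1335,.08]))
gv,gq=[x.max(2).astype(np.float32) for x in(v,q)]
for n,(r0,r1,c0,c1) in dict(left=(136,172,338,354),right=(140,176,376,392),rail=(150,190,328,338)).items():
    print(n,cv2.phaseCorrelate(gq[r0:r1,c0:c1].copy(),gv[r0:r1,c0:c1].copy()))
# cheek ends: bottom of left cheek and app yaw from blue patches
for n,a in(("q",q),("v",v)):
    a=a.astype(int);m=(a[:,:,0]-a[:,:,2]>80);m[:135]=0;m[165:]=0;m[:,:340]=0;m[:,395:]=0
    k,l,st,ce=cv2.connectedComponentsWithStats(m.astype(np.uint8));P=ce[1:][st[1:,4]>4];W=ray("top",P,.046);W=W[np.argsort(W[:,1])]
    e=W[-1]-W[0];print(n,"blue",W.round(4).tolist(),"y-axis deg",np.degrees(np.arctan2(e[1],e[0])).round(2))
E
```

```text
line [[362.0, 152.0], [363.0, 152.01], [364.0, 152.17], [365.0, 152.18], [366.0, 152.23], [367.0, 152.47]] value 3.0926605204223976
via axis 3.2551912259936575 axis px [[367.60464458 152.94480978]]
left ((0.1668756562940681, -0.11661270974879656), 1.00161047735148)
right ((-0.01000317099262027, -0.12166148337451688), 0.8848613003889719)
rail ((-0.04522926087305024, 0.030599068824866293), 1.0093516357243062)
q blue [[0.552, 0.0899], [0.5614, 0.1687]] y-axis deg 83.15
v blue [[0.5522, 0.0904], [0.5614, 0.1676]] y-axis deg 83.22
```

```bash
python3 - <<'E'
from h import *
ya=np.pi-np.radians(6.7)+np.pi/2
q=cv2.imread("pics/q1t.png").max(2).astype(float);o=[]
for r in range(153,158):
    c=np.arange(366,374 if r<157 else 372.5).astype(int);c=c[c<{153:371,154:372,155:372,156:372,157:373}[r]]
    w=np.clip(q[r,c]-42,0,None);o.append(((w*c).sum()/w.sum(),r))
o=np.array(o);print(o.round(2).tolist())
for s in(o,o[:4]):
    W=ray("top",s,.08);k=np.polyfit(W[:,0],W[:,1],1)[0];e=np.array([-1,-k]);print("initial",(ya-np.arctan2(e[1],e[0]))%(2*np.pi),"+2.300")
v=cv2.imread("pics/v1t.png").astype(int)
w=np.clip(v[:,:,2]-v[:,:,1]-20,0,None);w[:148]=0;w[159:]=0;w[:,:353]=0;w[:,361:]=0
yy,xx=np.mgrid[:384,:512];p=np.array([(w*xx).sum(),(w*yy).sum()])/w.sum()
R=ray("top",p,.056)[0];bx=np.array([-.9932,.1167]);by=np.array([-bx[1],bx[0]]);d=R-[.532,.1335];print("red px",p,"app xy mm",(1e3*d@bx).round(1),(1e3*d@by).round(1))
E
```

```text
[[368.63, 153.0], [369.07, 154.0], [369.63, 155.0], [370.56, 156.0], [371.39, 157.0]]
initial 0.8605545765387008 +2.300
initial 0.9067879510907568 +2.300
red px [356.76616915 153.55099502] app xy mm -1.2 -21.5
```

```bash
python3 - <<'E'
from h import *
a=cv2.imread("pics/top0.png").astype(int);v=cv2.imread("pics/v1t.png").astype(int)
for n,(r0,r1,c0,c1) in dict(amber=(125,160,200,230),clear=(150,182,178,210),tub=(180,232,176,232),marker=(200,256,226,248),rack=(228,278,265,340)).items():
    print(n,"changed",(np.abs(a-v).max(2)[r0:r1,c0:c1]>60).sum())
s=sense();print(s["t"],s["tool_pos"],s["contact_force"].round(1));job_done()
E
```

```text
amber changed 0
clear changed 0
tub changed 0
marker changed 0
rack changed 0
25.5 [0.35903362 0.14562981 0.25273459] [ 1.3 -0.5  1.1]
the job is handed in; nothing more can be done
```

I lifted the metal applicator (not the pink one) by its body, set it down on the bed between the rails and pushed it up against the two stop blocks. I then let go, turned the knob about 2.30 rad clockwise, moved the arm clear and handed in at 25.5 s.

**Position:** During the push the arm stalled at x = 0.5326 m while the force rose to 11 N, so the cheeks were on the blocks. The last top picture shows the blue wall towards the blocks. The applicator's in-plane angle agrees with the bed to about 0.1 degree. Turning the knob shifted the body by less than 0.5 mm.

**Knob angle:** My estimates do not fully agree. The target is 3.142, with 3.03 to 3.25 allowed.

| Method | Estimate (rad) |
|---|---|
| Slope of the white line | 3.09 |
| Starting angle plus the turn | 3.16 to 3.21 |
| Through the assumed knob axis | 3.255 |
| Same, with the axis corrected from the red mark (worked by hand) | about 3.11 |

The 3.255 reading is just outside the limit. I set it aside because a small error in the axis position moves it a lot.

**Bystanders:** None of the picture regions around the bottles, tub, marker and rack changed.

**What went wrong on the way:**
- **Knob grip:** The jaws closed twice on nothing, just above the knob, because the real fingertips end higher than the stated 19 mm. I gripped it 17 mm lower, where the opening read 31 mm.
- **Body grip:** The opening read 48 mm where 56 mm was expected, so the fingers probably held the body high up, by its bridge plate. The knob was free of them in the picture taken during the lift.

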